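# One click more on the fume extractor

### The arm

A 7-joint arm with a two-finger parallel gripper is mounted at the origin on the work surface. World frame = base frame: x ahead of the robot, y to its left, z up, the work surface at z = 0. Lengths are in m, angles in rad, forces in N, time in s.
With the tool pointing down it reaches from about 0.425 to 0.925 m from the base axis. Payload 6.8 kg.
Tool frame: the origin (TCP) lies midway between the tips of the shut fingers; the grasp point (between the pads) lies 19 mm behind it; z points along the fingers, y is the line along which they close (so a half turn about z gives the same grasp; the last joint's range is limited). The gripper opens to 85 mm and grips with 20 to 120 N. Pads are 22 mm wide; open, the fingers measure 114 mm over their backs; the gripper's body (76 mm by 85 mm) begins 54 mm behind the grasp point. The pads swing forward as they close: fully open they stand 13 mm farther back than shut.
Start: joints at [1.068, 0.477, 0.022, 1.555, -0.011, 1.109, -0.083], TCP at [0.26, -0.623, 0.231] pointing down, gripper open.
Joint ranges: [-2.96, 2.96], [-0.34, 2.1], [-1.41, 1.46], [0.24, 2.44], [-1.37, 4.51], [0.17, 1.92], [-2.96, 2.96]. Speed limits (rad/s): [2.39, 2.39, 3.14, 3.14, 3.14, 3.14, 3.14].

### API

Orientations are given as a rotation vector (axis times angle).
In Python, from bench import get_obs, grab_frame, camera_params, r gives the robot as it stands.
- The arm moves only by the shell command python3 -m jog 'ROWS' [FORCE]. ROWS is JSON, a list of rows, each an object of numbers: "rx", "ry", "rz": the turn, a rotation vector about the world's x, y, z scaled (see below); "x", "y", "z": the shift along the world's x, y, z scaled (see below); "jaw": the opening, from -1 (shut) to 1 (fully open). In form: [{"rx": .., "ry": .., "rz": .., "x": .., "y": .., "z": .., "jaw": ..}, ...]. A call has 1 to 8 rows; each row shifts and turns the commanded pose from where the row before left it; what a row does not reach is not made up. The controller multiplies each number of a shift by 60 mm and each number of a turn by 10 degrees. A row lasts 1/8 s, in which the tool goes at most 62.5 mm and 10.7 degrees, less where a joint would pass 70% of its speed; a pose out of reach is approached as far as the arm can. A call with a number of a shift or a turn outside -1 to 1 is refused whole. A call with a gripper value outside its range is refused whole. The fingers move at their own pace and stop on an object; FORCE is the grip in N (left out, the last holds). Time passes only in rows, so rows that do not move let the fingers close. It gives the time, the measured TCP pose, the force, the opening and the grip force at its end, in the units of the state.
- get_obs(): the state, without advancing time (a new reading comes with each control period).
- grab_frame(name): name is "side" or "top"; returns the picture (384x512x3 uint8, red, green, blue); there is no depth.
- camera_params(name): a dict with "fx", "fy", "cx", "cy" (pixels), "R" (3x3) and "t" (3): a world point X has camera coordinates R X + t. Camera axes: x right, y down, z forward; pixel columns grow to the right and rows downward; lengths in m; the calibration is good to about 2 mm. A picture is of the moment at which its call begins. camera_params takes no time and is no camera call.
- r.hand_in(): hands the job in; it is judged then, once.
The state is a dict: "clock": time; "joints": joint angles; "qvel": joint speeds; "tau": joint torques, N m; "tcp_pos": TCP position; "orientation": TCP orientation; "contact_force": force on the tool from outside, world axes, zero at the start; "moment": the same for the moment, N m; "grip_width": finger opening in m; "gripper_force": force on a finger pad.
Only numpy, scipy, OpenCV 4.12 (cv2) and the standard library are available. Lean on these libraries where they do the work, as an engineer would, in place of code of your own. Each camera call takes 0.05 s, during which the arm holds its last target. There are 200 camera calls.

### The job

Before welding, set the fume extractor to its second speed: press a fingertip on top of the big knurled dial of the green unit and drag it round clockwise until it clicks from the first (small dot) into the next detent (middle dot), no further, and take the finger off. Then press the green start button on the same unit and let it spring back. Nothing is to be picked up: leave the units standing where they are, the orange unit's dial and button unused, and the can, hammer and ring in their places.

Things in the scene. Friction and masses are not known exactly. Their poses are not given: they have to be found in the camera images.
- extractor_unit: the fume extractor control unit: a grey portable box with green band, green dial cap and green button, 150 (its x) x 200 (its y) x 60 mm high, standing loose on four rubber feet, 3 kg. Origin: centre of its underside; x across the short side, y along the long side, z up
- extractor_dial_top (a point): centre of the flat top of this unit's dial, on its vertical axis, 88 mm above the bench, at (0, +35 mm) in the unit's x, y. Black knurled rubber disc 100 mm across, 22 mm high, green cap in the middle 52 mm, white pointer line; too wide to grip. Friction about 1. Sprung: gives under a press, 3 N to start, then 1.4 N per mm, hard stop 5.5 mm down; this point sinks with it
- extractor_dial (a joint): dial angle, rad, growing clockwise from above. Sprung detents at 0, 0.7 and 1.4 (it starts in the first, 0.0), marked by a small, middle and large white dot beside the dial (middle one towards the unit's +x); the pointer shows which. Takes up to 0.1 Nm; left alone, it clicks back below about 0.35, on to 0.7 above that, on to 1.4 above 1.05. Stops at -0.15 and 1.55
- extractor_button_top (a point): centre of the top of the fume extractor unit's green push button (28 mm across), 82 mm above the bench, at (0, -62 mm) in the unit's x, y; it moves with the button
- extractor_button (a joint): how far the fume extractor unit's button is pressed, m: 0 up, 0.005 fully down, springs back; fully down takes 5 N
- turntable_unit: the turntable control unit: a grey portable box with orange band, orange dial cap and orange button, 150 (its x) x 200 (its y) x 60 mm high, standing loose on four rubber feet, 3 kg. Origin: centre of its underside; x across the short side, y along the long side, z up
- turntable_dial_top (a point): centre of the flat top of this unit's dial, on its vertical axis, 88 mm above the bench, at (0, +35 mm) in the unit's x, y. Black knurled rubber disc 100 mm across, 22 mm high, orange cap in the middle 52 mm, white pointer line; too wide to grip. Friction about 1. Sprung: gives under a press, 3 N to start, then 1.4 N per mm, hard stop 5.5 mm down; this point sinks with it
- turntable_dial (a joint): dial angle, rad, growing clockwise from above. Sprung detents at 0, 0.7 and 1.4 (it starts in the middle one, 0.7), marked by a small, middle and large white dot beside the dial (middle one towards the unit's +x); the pointer shows which. Takes up to 0.1 Nm; left alone, it clicks back below about 0.35, on to 0.7 above that, on to 1.4 above 1.05. Stops at -0.15 and 1.55
- turntable_button_top (a point): centre of the top of the turntable unit's orange push button (28 mm across), 82 mm above the bench, at (0, -62 mm) in the unit's x, y; it moves with the button
- turntable_button (a joint): how far the turntable unit's button is pressed, m: 0 up, 0.005 fully down, springs back; fully down takes 5 N
- spray: yellow spray can, 55 mm across, 170 mm high, loose. Origin: centre of its underside
- chipper: chipping hammer, 220 mm long, lying loose. Origin: on its handle near the middle, on the bench side; x along the handle to the head
- flange: loose steel ring workpiece, 72 mm across, 34 mm bore, 14 mm high. Origin: centre of its underside
Things that resemble listed ones, but are neither listed nor needed, are in the scene too. Leave any pink or red look-alike of the turntable_unit alone.

How it is judged:
By the outcome, as a careful person would: the job done as asked, in the order asked, and still so for the second after the job is handed in, with the robot touching nothing.
It also fails if it takes over 40 s, if anything falls off the work surface, if the arm or the gripper's body presses on something with over 40 N, if the wrist force passes 120 N, or if a joint passes its speed limit or range.

## Working session

There is one attempt and no reset: what is moved stays moved. The work goes in short steps, Python scripts to look and compute and a shell command to move; the robot and the scene stay as the last step left them, time stands still between calls to the robot, and variables do not carry over. Pictures are saved under pics/ and viewed, at most 10 in all, crops included, and the job is handed in when it is done.

```bash
mkdir -p pics; python3 - <<'E'
from bench import *
import cv2
for n in("top","side"):
    f=grab_frame(n); cv2.imwrite(f"pics/{n}0.png",cv2.cvtColor(f,cv2.COLOR_RGB2BGR))
    p=camera_params(n); print(n,p)
o=get_obs();print(o)
E
```

```text
top {'fx': 359.05670567561157, 'fy': 359.05670567561157, 'cx': 257.8096956024665, 'cy': 196.49428642698643, 'R': array([[ 0.01791824, -0.99980249,  0.00859708],
       [-0.98882735, -0.01899288, -0.14785039],
       [ 0.14798448, -0.00585181, -0.98897237]]), 't': array([-0.02885178,  0.52093029,  1.0639166 ])}
side {'fx': 428.56153945241607, 'fy': 428.56153945241607, 'cx': 253.2742998073841, 'cy': 194.89227978581545, 'R': array([[-0.71377525, -0.70009526,  0.01978701],
       [-0.51275833,  0.50311586, -0.69566754],
       [ 0.47707838, -0.50669623, -0.71809132]]), 't': array([0.37213817, 0.32047144, 0.99107066])}
{'clock': 0.1, 'joints': array([ 1.06786894,  0.47774661,  0.02237125,  1.55634521, -0.01150348,
        1.10927906, -0.08307009]), 'qvel': array([ 9.43129118e-04, -1.68281523e-03, -1.41500081e-03, -3.71054814e-03,
        4.97778186e-04, -6.98110719e-04,  9.17536967e-05]), 'tau': array([ 4.01970494e-03, -5.97762394e+01,  1.61338180e+00, -2.81957370e+01,
        1.27904001e-02,  4.98540496e-03,  1.98874363e-05]), 'tcp_pos': array([ 0.2594108 , -0.62259305,  0.23040703]), 'orientation': array([-3.07901060e+00, -6.15897106e-01,  7.07489421e-04]), 'contact_force': array([ 0.36740995, -0.53391354,  0.14160539]), 'moment': array([0.01271877, 0.01000288, 0.01515796]), 'gripper_force': 0.0, 'grip_width': 0.08571301336634893}
```

View pics/top0.png

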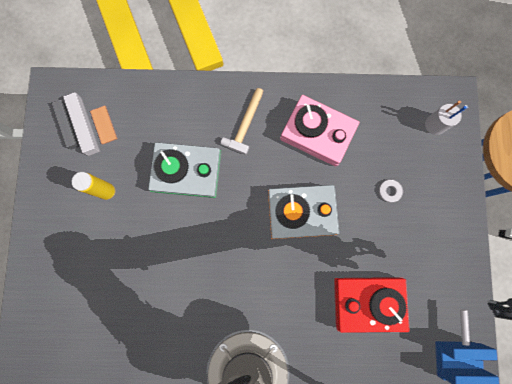

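View pics/side0.png

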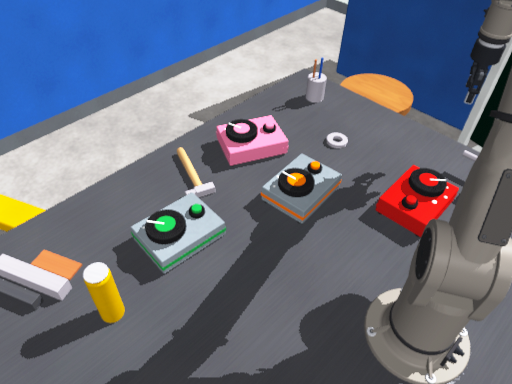

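The green unit has its dial at about (170,166) and button at about (204,170) in the top view. The pointer is up-left (small dot), and the spray can is to the left of the unit.

```bash
cat > h.py <<'E'
from bench import *
import numpy as np, cv2
def ray(n,uv,z):
    p=camera_params(n);R=np.array(p["R"]);t=np.array(p["t"])
    C=-R.T@t; d=R.T@np.array([(uv[0]-p["cx"])/p["fx"],(uv[1]-p["cy"])/p["fy"],1])
    return C+d*(z-C[2])/d[2]
def greens(n):
    f=grab_frame(n); h=cv2.cvtColor(f,cv2.COLOR_RGB2HSV)
    m=cv2.inRange(h,(55,150,60),(85,255,255))
    k,_,s,c=cv2.connectedComponentsWithStats(m)
    i=[j for j in range(1,k) if s[j,4]>15]
    return f,[(s[j,4],c[j],s[j,:4]) for j in sorted(i,key=lambda j:-s[j,4])]
E
python3 - <<'E'
from h import *
for n in("top","side"):
    f,g=greens(n)
    for a,c,b in g: print(n,a,c,b,ray(n,c,.088)[:2],ray(n,c,.081)[:2])
    if n=="top": cv2.imwrite("pics/crop1.png",cv2.resize(cv2.cvtColor(f,cv2.COLOR_RGB2BGR)[125:210,130:240],None,fx=6,fy=6,interpolation=cv2.INTER_CUBIC))
E
```

```text
top 193 [170.29015544 165.59585492] [162 157  17  17] [0.60164661 0.24220434] [0.60328302 0.24391783]
top 73 [203.06849315 168.89041096] [199 165  10   9] [0.59359198 0.14476725] [0.59517425 0.14582582]
side 246 [165.38617886 223.36178862] [155 215  21  17] [0.60090536 0.24134852] [0.60627491 0.23834485]
side 156 [190.92307692 250.26282051] [156 228  70  42] [0.48983592 0.24972761] [0.49427907 0.24679383]
side 87 [196.14942529 208.57471264] [191 204  11  10] [0.58504235 0.15264507] [0.59027959 0.14890156]
```

View pics/crop1.png

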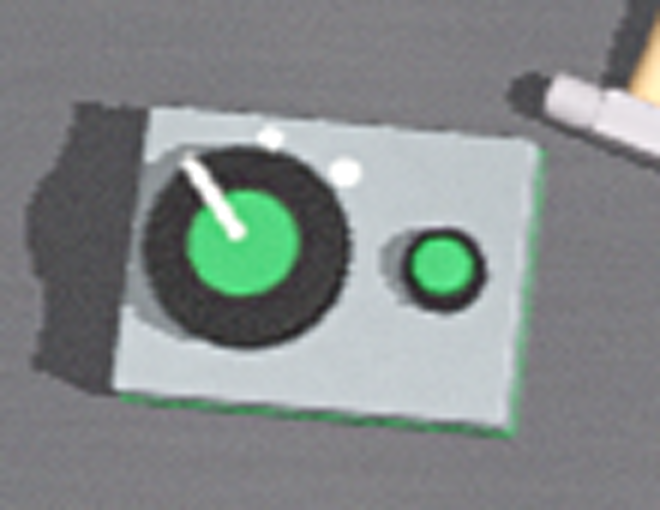

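Dial centre is about (0.602, 0.242), button about (0.593, 0.147). I'll shut the gripper and approach a point 36 mm from the dial axis on the robot side.

```bash
python3 -m jog '[{"x":0.45,"y":0.88,"jaw":-1},{"x":0.45,"y":0.88,"jaw":-1},{"x":0.45,"y":0.88,"jaw":-1},{"x":0.45,"y":0.88,"jaw":-1},{"x":0.45,"y":0.88,"jaw":-1},{"x":0.45,"y":0.88,"jaw":-1},{"x":0.45,"y":0.88,"jaw":-1},{"x":0.45,"y":0.88,"jaw":-1}]' 60
python3 -m jog '[{"x":0.2,"y":0.9,"jaw":-1},{"x":0.2,"y":0.9,"jaw":-1},{"x":0.2,"y":0.9,"jaw":-1},{"x":0.2,"y":0.9,"jaw":-1},{"x":0.2,"y":0.9,"jaw":-1},{"x":0.2,"y":0.9,"jaw":-1},{"x":0.2,"y":0.9,"jaw":-1},{"x":0.15,"y":0.85,"jaw":-1}]'
python3 -m jog '[{"jaw":-1},{"jaw":-1}]'
```

```text
validation failed for argument at $[0]...
validation failed for argument at $[0]...
validation failed for argument at $[0]...
```

```bash
python3 -m jog '[{"rx":0,"ry":0,"rz":0,"x":0.45,"y":0.88,"z":0,"jaw":-1},{"rx":0,"ry":0,"rz":0,"x":0.45,"y":0.88,"z":0,"jaw":-1},{"rx":0,"ry":0,"rz":0,"x":0.45,"y":0.88,"z":0,"jaw":-1},{"rx":0,"ry":0,"rz":0,"x":0.45,"y":0.88,"z":0,"jaw":-1},{"rx":0,"ry":0,"rz":0,"x":0.45,"y":0.88,"z":0,"jaw":-1},{"rx":0,"ry":0,"rz":0,"x":0.45,"y":0.88,"z":0,"jaw":-1},{"rx":0,"ry":0,"rz":0,"x":0.45,"y":0.88,"z":0,"jaw":-1},{"rx":0,"ry":0,"rz":0,"x":0.45,"y":0.88,"z":0,"jaw":-1}]' 60
```

```text
clock: 1.2
tcp_pos: [0.4762, -0.199, 0.2314]
orientation: [3.08, 0.616, 0.0]
contact_force: [0.6, 0.3, -0.0]
grip_width: -0.0
gripper_force: 0.0
```

Remaining shift to (0.568, 0.230): about +0.092, +0.429.

```bash
python3 -m jog '[{"rx":0,"ry":0,"rz":0,"x":0.2,"y":0.9,"z":0,"jaw":-1},{"rx":0,"ry":0,"rz":0,"x":0.2,"y":0.9,"z":0,"jaw":-1},{"rx":0,"ry":0,"rz":0,"x":0.2,"y":0.9,"z":0,"jaw":-1},{"rx":0,"ry":0,"rz":0,"x":0.2,"y":0.9,"z":0,"jaw":-1},{"rx":0,"ry":0,"rz":0,"x":0.2,"y":0.9,"z":0,"jaw":-1},{"rx":0,"ry":0,"rz":0,"x":0.2,"y":0.9,"z":0,"jaw":-1},{"rx":0,"ry":0,"rz":0,"x":0.2,"y":0.9,"z":0,"jaw":-1},{"rx":0,"ry":0,"rz":0,"x":0.12,"y":0.84,"z":0,"jaw":-1}]' 
python3 -m jog '[{"rx":0,"ry":0,"rz":0,"x":0,"y":0,"z":-0.9,"jaw":-1},{"rx":0,"ry":0,"rz":0,"x":0,"y":0,"z":-0.9,"jaw":-1},{"rx":0,"ry":0,"rz":0,"x":0,"y":0,"z":-0.3,"jaw":-1},{"rx":0,"ry":0,"rz":0,"x":0,"y":0,"z":0,"jaw":-1},{"rx":0,"ry":0,"rz":0,"x":0,"y":0,"z":0,"jaw":-1}]'
python3 - <<'E'
from h import *
for n in ("top","side"):
    f=grab_frame(n); r0=(125,130) if n=="top" else (150,110)
    cv2.imwrite(f"pics/a_{n}.png",cv2.resize(cv2.cvtColor(f,cv2.COLOR_RGB2BGR)[r0[0]:r0[0]+100,r0[1]:r0[1]+130],None,fx=5,fy=5,interpolation=cv2.INTER_CUBIC))
E
```

```text
clock: 2.2
tcp_pos: [0.5671, 0.2295, 0.2312]
orientation: [-3.081, -0.616, -0.0]
contact_force: [0.4, -0.3, -0.2]
grip_width: -0.0001
gripper_force: 0.0
clock: 2.82
tcp_pos: [0.5683, 0.2284, 0.1075]
orientation: [-3.08, -0.615, -0.005]
contact_force: [-0.5, 0.2, -0.2]
grip_width: 0.0001
gripper_force: 0.0
```

View pics/a_side.png

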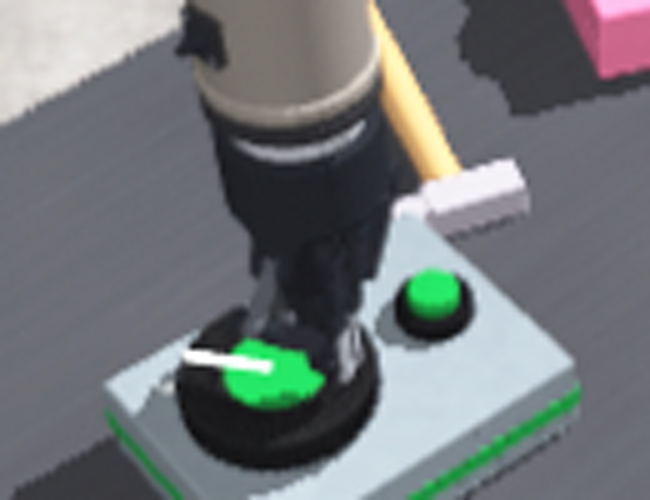

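The side crop shows the shut fingertips just above the dial, on its near/right black ring, clear of the pointer. Pressing gently now.

```bash
python3 -m jog '[{"rx":0,"ry":0,"rz":0,"x":0,"y":0,"z":-0.25,"jaw":-1},{"rx":0,"ry":0,"rz":0,"x":0,"y":0,"z":-0.1,"jaw":-1},{"rx":0,"ry":0,"rz":0,"x":0,"y":0,"z":0,"jaw":-1},{"rx":0,"ry":0,"rz":0,"x":0,"y":0,"z":0,"jaw":-1}]'
```

```text
clock: 3.42
tcp_pos: [0.5671, 0.2277, 0.0847]
orientation: [3.08, 0.616, 0.001]
contact_force: [-1.4, -0.5, 6.7]
grip_width: 0.0
gripper_force: 3.6
```

```bash
python3 -m jog '[{"rx":0,"ry":0,"rz":0,"x":0,"y":0,"z":-0.02,"jaw":-1},{"rx":0,"ry":0,"rz":-0.51,"x":-0.018,"y":0.053,"z":0,"jaw":-1},{"rx":0,"ry":0,"rz":-0.51,"x":-0.015,"y":0.054,"z":0,"jaw":-1},{"rx":0,"ry":0,"rz":-0.51,"x":-0.009,"y":0.054,"z":0,"jaw":-1},{"rx":0,"ry":0,"rz":-0.51,"x":-0.005,"y":0.055,"z":0,"jaw":-1},{"rx":0,"ry":0,"rz":0,"x":0,"y":0,"z":0,"jaw":-1}]'
python3 -m jog '[{"rx":0,"ry":0,"rz":-0.51,"x":0.001,"y":0.055,"z":0,"jaw":-1},{"rx":0,"ry":0,"rz":-0.51,"x":0.006,"y":0.054,"z":0,"jaw":-1},{"rx":0,"ry":0,"rz":-0.51,"x":0.01,"y":0.054,"z":0,"jaw":-1},{"rx":0,"ry":0,"rz":-0.51,"x":0.015,"y":0.053,"z":0,"jaw":-1},{"rx":0,"ry":0,"rz":0,"x":0,"y":0,"z":0,"jaw":-1},{"rx":0,"ry":0,"rz":0,"x":0,"y":0,"z":0,"jaw":-1}]'
python3 - <<'E'
from h import *
f=grab_frame("side")
cv2.imwrite("pics/b_side.png",cv2.resize(cv2.cvtColor(f,cv2.COLOR_RGB2BGR)[150:260,110:240],None,fx=5,fy=5,interpolation=cv2.INTER_CUBIC))
E
```

```text
clock: 4.18
tcp_pos: [0.5645, 0.2417, 0.084]
orientation: [-3.14, -0.06, -0.002]
contact_force: [-0.7, 0.4, 9.1]
grip_width: 0.0003
gripper_force: 4.0
clock: 4.92
tcp_pos: [0.5667, 0.2548, 0.0841]
orientation: [-3.1, 0.495, -0.003]
contact_force: [-0.5, 0.9, 7.5]
grip_width: -0.0001
gripper_force: 4.0
```

View pics/b_side.png

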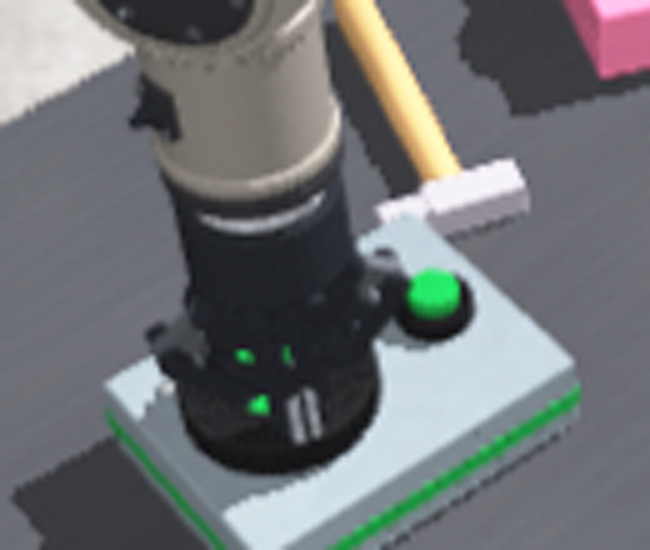

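The pointer is hidden by the gripper. Pressing forces look sane, so I'll lift straight off and move toward the button to check.

```bash
python3 -m jog '[{"rx":0,"ry":0,"rz":0,"x":0,"y":0,"z":0.3,"jaw":-1},{"rx":0,"ry":0,"rz":0,"x":0,"y":0,"z":0.6,"jaw":-1},{"rx":0,"ry":0,"rz":0,"x":0.1,"y":-0.6,"z":0,"jaw":-1},{"rx":0,"ry":0,"rz":0,"x":0.1,"y":-0.8,"z":0,"jaw":-1},{"rx":0,"ry":0,"rz":0,"x":0.2,"y":-0.4,"z":0,"jaw":-1},{"rx":0,"ry":0,"rz":0,"x":0,"y":0,"z":0,"jaw":-1}]'
python3 - <<'E'
from h import *
f=[grab_frame("side")[150:260,110:240],grab_frame("top")[120:230,120:250]]
cv2.imwrite("pics/c.png",cv2.resize(cv2.cvtColor(np.vstack(f) if 0 else np.hstack(f),cv2.COLOR_RGB2BGR),None,fx=3,fy=3,interpolation=cv2.INTER_CUBIC))
for n in("side","top"):
    for a,c,b in greens(n)[1]: print(n,a,c,ray(n,c,.088)[:2],ray(n,c,.082)[:2])
E
```

```text
clock: 5.72
tcp_pos: [0.5906, 0.1424, 0.1374]
orientation: [3.1, -0.504, 0.0]
contact_force: [0.2, 0.9, 0.0]
grip_width: 0.0001
gripper_force: 0.0
side 252 [165.05555556 223.68253968] [0.6006388  0.24260006] [0.60523937 0.24003444]
side 156 [190.92307692 250.26282051] [0.48983592 0.24972761] [0.49364433 0.24721294]
side 87 [196.14942529 208.57471264] [0.58504235 0.15264507] [0.58953141 0.14943635]
```

View pics/c.png

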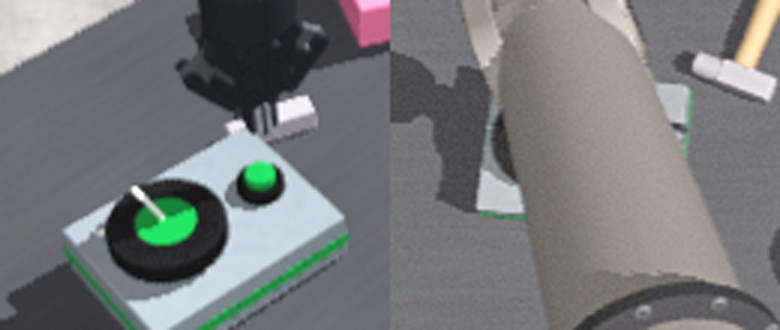

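```bash
python3 - <<'E'
from h import *
f=grab_frame("side")
h=cv2.cvtColor(f,cv2.COLOR_RGB2HSV); m=cv2.inRange(h,(0,0,195),(179,45,255))
k,l,s,c=cv2.connectedComponentsWithStats(m)
for j in range(1,k):
    if 145<c[j][0]<180 and 200<c[j][1]<240:
        P=np.array([ray("side",q[::-1],.089)[:2] for q in np.argwhere(l==j)])
        mean=P.mean(0); d=mean-[.6015,.242]
        print(s[j],mean,np.degrees(np.arctan2(d[1],d[0])), P.max(0))
E
```

```text
[154 212  10  10  24] [0.63299346 0.24039093] -2.92481862890548 [0.65185812 0.24307225]
```

The pointer now lies at -3°, against about -5° for the unit's +x, so the dial is in the middle detent. Pressing the button next.

```bash
python3 -m jog '[{"rx":0,"ry":0,"rz":0,"x":0.03,"y":0.08,"z":0,"jaw":-1},{"rx":0,"ry":0,"rz":0,"x":0,"y":0,"z":-0.5,"jaw":-1},{"rx":0,"ry":0,"rz":0,"x":0,"y":0,"z":-0.35,"jaw":-1},{"rx":0,"ry":0,"rz":0,"x":0,"y":0,"z":-0.1,"jaw":-1},{"rx":0,"ry":0,"rz":0,"x":0,"y":0,"z":0,"jaw":-1},{"rx":0,"ry":0,"rz":0,"x":0,"y":0,"z":0,"jaw":-1}]'
```

```text
clock: 6.72
tcp_pos: [0.5922, 0.151, 0.0811]
orientation: [-3.101, 0.496, -0.002]
contact_force: [-1.3, 0.1, 1.9]
grip_width: -0.0001
gripper_force: 1.0
```

```bash
python3 -m jog '[{"rx":0,"ry":0,"rz":0,"x":0,"y":0,"z":0.08,"jaw":-1},{"rx":0,"ry":0,"rz":0,"x":0,"y":-0.06,"z":0,"jaw":-1},{"rx":0,"ry":0,"rz":0,"x":0,"y":0,"z":-0.1,"jaw":-1},{"rx":0,"ry":0,"rz":0,"x":0,"y":0,"z":-0.06,"jaw":-1},{"rx":0,"ry":0,"rz":0,"x":0,"y":0,"z":0,"jaw":-1},{"rx":0,"ry":0,"rz":0,"x":0,"y":0,"z":0,"jaw":-1}]'
```

```text
clock: 7.48
tcp_pos: [0.5927, 0.1461, 0.0769]
orientation: [3.102, -0.498, 0.003]
contact_force: [-2.5, -3.6, 15.5]
grip_width: -0.0004
gripper_force: 7.7
```

The button is bottomed (15.5 N at 77 mm). Releasing and moving clear.

```bash
python3 -m jog '[{"rx":0,"ry":0,"rz":0,"x":0,"y":0,"z":0.3,"jaw":-1},{"rx":0,"ry":0,"rz":0,"x":0,"y":0,"z":0.8,"jaw":-1},{"rx":0,"ry":0,"rz":0,"x":0,"y":0,"z":0.9,"jaw":-1},{"rx":0,"ry":0,"rz":0,"x":0,"y":-0.9,"z":0.3,"jaw":-1},{"rx":0,"ry":0,"rz":0,"x":-0.2,"y":-0.9,"z":0,"jaw":-1},{"rx":0,"ry":0,"rz":0,"x":-0.2,"y":-0.9,"z":0,"jaw":-1},{"rx":0,"ry":0,"rz":0,"x":0,"y":0,"z":0,"jaw":-1},{"rx":0,"ry":0,"rz":0,"x":0,"y":0,"z":0,"jaw":-1}]'
python3 - <<'E'
from h import *
f=[grab_frame("side")[150:260,110:240],grab_frame("top")[120:230,120:250]]
cv2.imwrite("pics/d.png",cv2.resize(cv2.cvtColor(np.hstack(f),cv2.COLOR_RGB2BGR),None,fx=3,fy=3,interpolation=cv2.INTER_CUBIC))
for a,c,b in greens("side")[1]: print(a,c)
E
```

```text
clock: 8.48
tcp_pos: [0.5676, -0.0144, 0.2134]
orientation: [-3.101, 0.496, 0.0]
contact_force: [-0.4, 1.0, 0.3]
grip_width: 0.0001
gripper_force: 0.0
250 [165.068 223.688]
156 [190.92307692 250.26282051]
86 [196.1627907  208.62790698]
```

View pics/d.png

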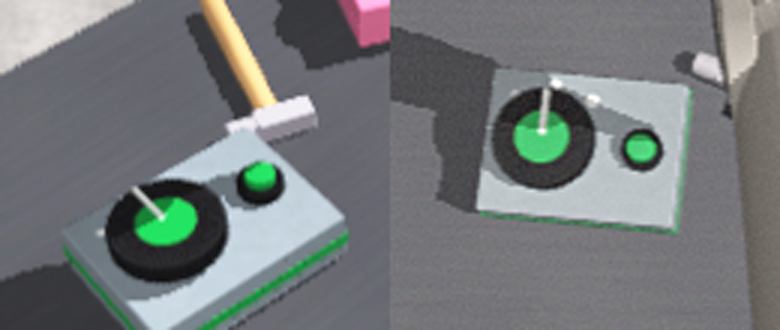

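The pointer is on the middle dot (crop pixel about 548,88), the button is up again, and the unit hasn't moved.

```bash
python3 -c "
from bench import r
print(r.hand_in())"
```

```text
the job is handed in; nothing more can be done
None
```

The fume extractor's dial is in the second detent (pointer on the middle dot), its green button was pressed fully and sprang back, nothing else was touched, and the job was handed in at about 8.6 s; no verdict came back.

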